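# Set the lamp supply to the red line and press test

## Robot

A 6-joint arm with a two-finger parallel gripper is mounted at the origin on the work surface. World frame = base frame: x ahead of the robot, y to its left, z up, the work surface at z = 0. Lengths are in mm, angles in rad, forces in N, time in s.
With the tool pointing down it reaches from about 350 to 875 mm from the base axis. Payload 4.2 kg.
Tool frame: the origin (TCP) lies midway between the tips of the shut fingers; the grasp point (between the pads) lies 19 mm behind it (tcp_to_grasp is the distance from the TCP to the grasp point, in mm); z points along the fingers, y is the line along which they close (so a half turn about z gives the same grasp; the last joint's range is limited). The gripper opens to 85 mm and grips with 20 to 120 N. Pads are 22 mm wide; open, the fingers measure 114 mm over their backs; the gripper's body (76 mm by 85 mm) begins 54 mm behind the grasp point. The pads swing forward as they close: fully open they stand 13 mm farther back than shut.
Start: joints at [-0.861, 0.385, 0.008, 0, -1.194, -0.259], TCP at [272.315, -562.533, 231.312] pointing down, gripper open.
Joint ranges: [-3.14, 3.14], [-1.21, 2.06], [-1.07, 1.41], [-3.16, 2.05], [-2.99, -0.16], [-3.1, 3.1]. Speed limits (rad/s): [2.79, 2.79, 3.14, 3.14, 3.14, 3.14].

## Interface

Orientations are given as a unit quaternion [x, y, z, w].
In Python, from bench import read_state, get_image, job_done, tcp_to_grasp gives the robot as it stands.
- The arm moves only by the tool jog_arm, never from a script. Its argument "plan" is a list of rows, each a list of 3 entries, a list of its own where there are three numbers: the finger opening in mm, from 0 to 85.4, then the shift along the tool's x, y, z as a fraction of full scale, then the turn, a rotation vector about the tool's x, y, z as a fraction of full scale. A call has 1 to 10 rows; each row is the pose to reach, as a shift and turn from the pose commanded when the call began, along the tool's axes at that moment; what a row does not reach only later rows make up. Full scale, the value 1, is 0.1 m for a shift and 60 degrees for a turn. A row lasts 1/8 s, in which the tool goes at most 62.5 mm and 10.7 degrees, less where a joint would pass 70% of its speed; a pose out of reach is approached as far as the arm can. A call with a number of a shift or a turn outside -1 to 1 is refused whole. A call with a gripper value outside its range is refused whole. The fingers move at their own pace and stop on an object; the grip force is fixed at half the most. Time passes only in rows, so rows that repeat a pose let the fingers close. It gives the time, the measured TCP pose, the force, the opening and the grip force at its end, in the units of the state.
- read_state(): the state, without advancing time (a new reading comes with each control period).
- get_image(name): name is "scene" or "top"; returns a dict with "img" (400x640x3 uint8, red, green, blue), "range_z" (400x640 float32, mm along the optical axis (not along the pixel's ray), 0 where there is no reading), "intrinsics" (3x3 intrinsics, pixels), "extrinsics" (4x4, takes a point from camera to world coordinates). Camera axes: x right, y down, z forward; pixel columns grow to the right and rows downward; lengths in mm; the calibration is good to about 2 mm. A picture is of the moment at which its call begins.
- job_done(): hands the job in; it is judged then, once.
The state is a dict: "clock": time; "joints": joint angles; "joint_vel": joint speeds; "joint_efforts": joint torques, N m; "position": TCP position; "ee_rot": TCP orientation; "contact_force": force on the tool from outside, world axes, zero at the start; "wrist_torque": the same for the moment, N m; "gripper_width": finger opening in mm; "grasp_force": force on a finger pad.
Only numpy, scipy, OpenCV 4.12 (cv2) and the standard library are available. Lean on these libraries where they do the work, as an engineer would, in place of code of your own. Each camera call takes 0.05 s, during which the arm holds its last target. There are 200 camera calls.

## Task

A lamp is waiting for its test: with a fingertip against the upright fin on the dial, push the dial of the blue lamp supply round until its white index mark lines up with the red line on the scale, and only then press the green button fully down and let it come back up. Just push and press: do not pinch the fin between the fingers. Leave the other things on the desk where they are.

Things in the scene. Friction and masses are not known exactly. Their poses are not given: they have to be found in the camera images.
- dial_centre (a point): centre of the dial, on its axis, on the dial's flat upper face (83 mm above the desk). The blue supply housing is a fixed box 170 x 170 mm, 70 mm high, centred under this point; on it a cream scale disc of 81 mm radius (top 78 mm above the desk), and on that the black dial, 60 mm radius, 4 mm thick, with a hub 12 mm in radius and 10 mm high. This point's x and y axes lie along the housing's sides; its -x points to the housing's front
- dial (a joint): angle of the dial in rad, positive counterclockwise seen from above, range -2.6 to 2.6; at 0 the index mark points to the front (-x) of the housing. The shortest way round from the start to the red line stays within this range. Its friction (about 0.08 N m) keeps it where it is left: about 2 N at the fin turns it
- index (a point): outer end of the white index mark (10 x 4 mm) painted on the dial's rim, 60 mm from the axis, at the height of the dial's face. It lies on the radial line of the fin
- target (a point): point of the red scale line at the dial's rim, 60 mm from the dial's axis, 4 mm below the dial's face; the red line (5 mm wide) runs outward from here for 18 mm on the cream scale. The scale does not turn, but the line stands in another place each time. At the start the mark is 0.6 to 2.4 rad from it
- fin (a point): middle of the top of the pewter-coloured upright fin on the dial (white line along its top), 37 mm from the axis and 25 mm above the dial's face. The fin turns with the dial and stands on the radial line of the index mark, from 24 to 50 mm from the axis, 12 mm thick across that line, 25 mm high above the dial's face. It is to be pushed from one side at a time; pressing on both of its flat sides at once, or down on its top, counts as a pinch
- button_top (a point): centre of the top of the green push button, 36 mm across, 22 mm above the desk, on a fixed black round housing 52 mm across and 12 mm high on the desk, to the left or the right of the supply; pressed straight down
- button (a joint): button travel in m: 0 up, 0.006 fully down (about 5 N); springs back
- lamp: loose frosted bulb in a brown bakelite socket, standing, 64 mm across at the foot, 110 mm high; origin at the centre of the underside. Not to be moved
- battery: loose yellow battery case 62 x 85 x 26 mm, origin at the centre of the underside. It stands on the opposite side of the supply from the button. Not to be moved
- conn_ring: loose steel connector ring, 46 mm across, 16 mm high, origin at the centre of the underside. Not to be moved
- spare_knob: loose pewter knob, 36 mm across, 22 mm high, origin at the centre of the underside. Not to be moved
- mug: loose blue mug, 76 mm across without its handle, 90 mm high, origin at the centre of the underside. Not to be moved
- driver: loose screwdriver lying on the desk, 160 mm long. Not to be moved
Mind the look-alikes: they are no part of the job. Of the things shaped like the part that bears button_top, the black one is meant.

How it is judged (in metres and radians):
On the way, in this order (a step that is already met when the one before it is completed fails the run):
1. the index mark lines up with the red line and the dial is still (horizontal distance between index and target below 0.004 m and velocity of joint dial between -0.05 and 0.05 rad/s), for 0.2 s.
2. the button is pressed down with the mark on the line (horizontal distance between index and target below 0.004 m and value of joint button above 0.004 m), for 0.1 s.
At the end, for the whole second after the job is handed in: the index mark lies within 4 mm of the red line at the dial's rim, the dial is still, the button is up again (under 2 mm of travel) and the loose things are within 30 mm of where they were (all of step 1 and value of joint button below 0.002 m and distance of each of lamp, battery, conn_ring, spare_knob, mug, driver from where it was at the start of the episode below 0.03 m); the robot touches nothing.
It fails at once if the button is pressed while the mark is off the red line (over 6 mm) (value of joint button above 0.003 m and horizontal distance between index and target above 0.006 m).
It fails at once if the fin is pinched: the fingers press on both of its sides at once (contact force between the fingers and dial_c2 above 1 N and contact force between the fingers and dial_c3 above 1 N).
It fails at once if the lamp, battery case, ring, knob, mug or screwdriver is moved by more than 30 mm or lifted (distance of any of lamp, battery, conn_ring, spare_knob, mug, driver from where it was at the start of the episode above 0.03 m).
It also fails if it takes over 51 s, if anything falls off the work surface, if the arm or the gripper's body presses on something with over 40 N, if the wrist force passes 120 N, or if a joint passes its speed limit or range.

## Working session

There is one attempt and no reset: what is moved stays moved. The work goes in short steps, Python scripts to look and compute and a tool call to move; the robot and the scene stay as the last step left them, time stands still between calls to the robot, and variables do not carry over. Pictures are saved under pics/ and viewed, at most 10 in all, crops included, and the job is handed in when it is done.

Besides the shell and the picture viewer there is one more tool, called after "Call:" as name(argument=value, ...) on one line, values as JSON. jog_arm: Moves the arm, as the interface text tells. Its arguments: {"type":"object","properties":{"plan":{"type":"array"}},"required":["plan"]}

```bash
mkdir -p pics
cat > h.py <<'E'
import numpy as np, cv2
from bench import *
def ray(im,u,v,z):
    K=im["intrinsics"];T=im["extrinsics"]
    d=T[:3,:3]@np.linalg.inv(K)@[u,v,1]; o=T[:3,3]
    return o+d*(z-o[2])/d[2]
def proj(im,p):
    T=np.linalg.inv(im["extrinsics"]); q=im["intrinsics"]@(T[:3,:3]@p+T[:3,3]); return q[:2]/q[2]
E
python3 - <<'E'
from h import *
s=read_state(); print(s["clock"],s["position"],s["ee_rot"],s["gripper_width"],tcp_to_grasp)
for n in("scene","top"):
    i=get_image(n); cv2.imwrite(f"pics/{n}0.png",i["img"][...,::-1]); np.savez(f"{n}0.npz",**i); print(n,i["extrinsics"].round(2).tolist(),i["intrinsics"].tolist())
E
```

```text
0.0 [ 272.0313167  -562.02558302  230.20202331] [-2.23400382e-01  9.74726130e-01  1.06793019e-03 -3.15883101e-04] 84.88767146574388 18.700000000000003
scene [[-0.79, 0.52, -0.33, 844.16], [0.61, 0.66, -0.44, 378.58], [-0.01, -0.55, -0.84, 862.84], [0.0, 0.0, 0.0, 1.0]] [[411.9341245424561, 0.0, 312.49291868048516], [0.0, 411.9341245424561, 195.42665352046834], [0.0, 0.0, 1.0]]
top [[0.01, -0.99, 0.16, 341.12], [-1.0, -0.01, 0.01, -52.94], [-0.01, -0.16, -0.99, 1387.7], [0.0, 0.0, 0.0, 1.0]] [[503.37565882213465, 0.0, 323.9600941105636], [0.0, 503.37565882213465, 203.12754499786777], [0.0, 0.0, 1.0]]
```

View pics/top0.png

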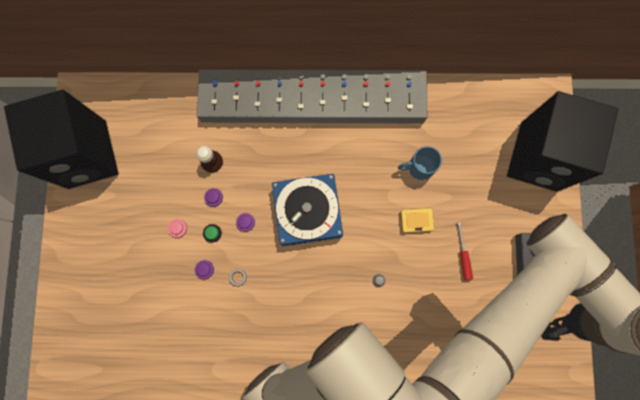

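View pics/scene0.png

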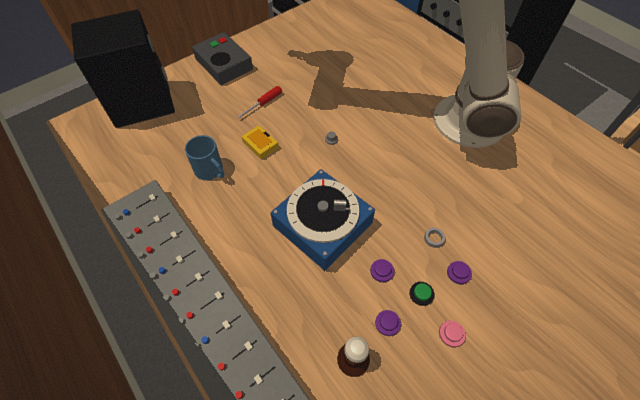

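The top view shows the supply at (307,208), the fin at about (295,217), the red line at (328,224) and the black-housed green button at (212,233). The scene view has the red line at (323,183), the fin at (341,205) and the button at (422,293). Next I'll measure these.

```bash
cat >> h.py <<'E'
def masks(im):
    h=cv2.cvtColor(im["img"],cv2.COLOR_RGB2HSV).astype(int); H,S,V=h[...,0],h[...,1],h[...,2]
    return dict(cream=(S<70)&(V>150), red=((H<8)|(H>172))&(S>150)&(V>110), green=(H>45)&(H<80)&(S>120)&(V>50), blue=(H>100)&(H<118)&(S>130))
def grid(im,z):
    v,u=np.mgrid[:400,:640]; P=np.stack([u,v,np.ones_like(u)],-1)@np.linalg.inv(im["intrinsics"]).T@im["extrinsics"][:3,:3].T
    o=im["extrinsics"][:3,3]; return o+P*((z-o[2])/P[...,2])[...,None]
E
python3 - <<'E'
from h import *
for n,c0 in(("top",(307,208)),("scene",(323,208))):
    im=dict(np.load(n+"0.npz")); m=masks(im); c=ray(im,*c0,80)
    G=grid(im,78)
    for _ in range(3):
        r=np.hypot(*(G-c)[...,:2].transpose(2,0,1))
        # ring: cream pixels within 92 mm; hull -> ellipse centre
        k=(m["cream"]&(r<92)&(r>55)); q=cv2.convexHull(G[k][:,:2].astype(np.float32))[:,0]
        (cx,cy),R=cv2.minEnclosingCircle(q); e=cv2.fitEllipse(q); c=np.array([e[0][0],e[0][1],78])
    print(n,"ring",c.round(1),np.round(e[1],1),(round(cx,1),round(cy,1),round(R,1)))
    k=m["red"]&(r<86)&(r>55); p=G[k].mean(0)-c; print(" red n",k.sum(),np.round(p,1),"ang",np.degrees(np.arctan2(p[1],p[0])).round(1))
    G83=grid(im,83); k=m["cream"]&(np.hypot(*(G83-c)[...,:2].transpose(2,0,1))<61)
    _,lab,st,ce=cv2.connectedComponentsWithStats(k.astype(np.uint8))
    for s,x in zip(st[1:],ce[1:]):
        if s[4]>3:
            for z in(83,108): d=ray(im,*x,z)-c; print("  white",x.round(1),s[4],z,np.hypot(*d[:2]).round(1),np.degrees(np.arctan2(d[1],d[0])).round(1))
    G=grid(im,22); k=m["green"].copy(); k[:150]=0
    print(" green",k.sum(),G[k].mean(0).round(1),np.argwhere(k).mean(0).round(0))
    b=m["blue"]&(np.hypot(*(grid(im,70)-c)[...,:2].transpose(2,0,1))<125); 
    if n=="top": print(" blue rect",cv2.minAreaRect(grid(im,70)[b][:,:2].astype(np.float32)))
    a,bb=(255,160) if n=="top" else (260,160)
    cv2.imwrite(f"pics/{n}c.png",cv2.resize(im["img"][bb:bb+100,a:a+120,::-1],None,fx=5,fy=5,interpolation=cv2.INTER_CUBIC))
E
python3 -c "
import cv2,numpy as np
cv2.imwrite('pics/c.png',np.vstack([cv2.resize(cv2.imread(f'pics/{n}c.png'),(360,300)) for n in('top','scene')]))"
```

```text
top ring [536.9   9.1  78. ] [162.2 163.5] (537.5, 9.0, 82.6)
 red n 1 [-46.2 -56.7   0. ] ang -129.2
  white [308.7 193.6] 73 83 36.4 -8.3
  white [308.7 193.6] 73 108 32.2 -11.4
  white [306.2 206.8] 37 83 1.2 34.9
  white [306.2 206.8] 37 108 2.9 -169.3
  white [284.3 212. ] 9 83 59.4 102.9
  white [284.3 212. ] 9 108 58.1 106.8
  white [296.4 216.1] 41 83 35.4 132.5
  white [296.4 216.1] 41 108 36.5 138.1
  white [326. 219.] 5 83 60.0 -121.2
  white [326. 219.] 5 108 61.9 -123.6
  white [316.  227.7] 7 83 59.8 -154.8
  white [316.  227.7] 7 108 62.6 -155.3
  white [306.5 230. ] 8 83 60.2 -179.2
  white [306.5 230. ] 8 108 62.9 -178.2
 green 137 [474.7 272.9  22. ] [232. 211.]
 blue rect ((533.6259765625, 8.980705261230469), (166.23602294921875, 162.09164428710938), 8.519914627075195)
scene ring [539.5  10.   78. ] [160.1 160.4] (539.4, 10.0, 80.9)
 red n 12 [-44.1 -55.    0. ] ang -128.8
  white [343. 193.] 5 83 60.2 -179.3
  white [343. 193.] 5 108 49.8 167.2
  white [339.9 201.8] 28 83 41.6 161.9
  white [339.9 201.8] 28 108 37.5 139.5
 green 246 [480.  274.1  22. ] [291. 422.]
```

View pics/c.png

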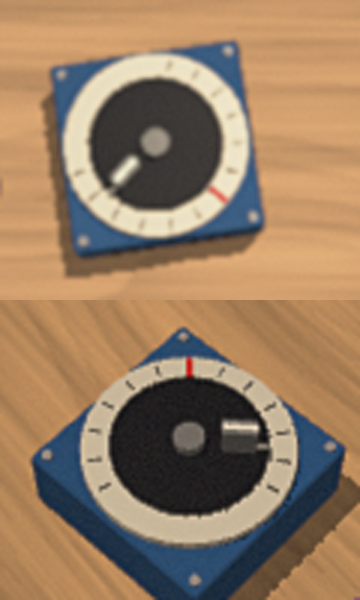

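The dial centre is at about (538, 9.5). The fin is at about 138.5° and the red line at about 231°, so the dial has to turn about +92° counterclockwise. The button is at about (477, 273.5). I'll approach high with the fingers shut.

Call:
jog_arm(plan=[[0,[-0.4,0.36,0],[0,0,0]],[0,[-0.8,0.7,0],[0,0,0]],[0,[-1,0.89,0],[0,0,0]]])

```text
clock: 0.48
position: [323.9, -436.7, 231.0]
ee_rot: [-0.224, 0.975, 0.001, -0.0]
contact_force: [0.1, 0.2, 0.2]
gripper_width: 32.2
grasp_force: 0.0
```

Call:
jog_arm(plan=[[0,[-0.4,0.36,0],[0,0,0]],[0,[-0.8,0.7,0],[0,0,0]],[0,[-1,0.89,0],[0,0,0]]])

```text
clock: 0.85
position: [375.1, -313.1, 231.1]
ee_rot: [-0.224, 0.975, 0.0, -0.0]
contact_force: [0.3, -0.4, -0.9]
gripper_width: 0.0
grasp_force: 0.0
```

Call:
jog_arm(plan=[[0,[-0.4,0.36,0],[0,0,0]],[0,[-0.8,0.7,0],[0,0,0]],[0,[-1,0.89,0],[0,0,0]]])

```text
clock: 1.23
position: [426.5, -189.5, 231.1]
ee_rot: [-0.225, 0.974, 0.0, -0.0]
contact_force: [0.5, -0.1, 0.0]
gripper_width: 0.0
grasp_force: 0.0
```

Call:
jog_arm(plan=[[0,[-0.4,0.36,0],[0,0,0]],[0,[-0.8,0.7,0],[0,0,0]],[0,[-1,0.89,0],[0,0,0]]])

```text
clock: 1.6
position: [477.7, -65.7, 231.0]
ee_rot: [-0.225, 0.974, 0.0, -0.0]
contact_force: [0.4, -0.0, 0.5]
gripper_width: 0.2
grasp_force: 0.0
```

Call:
jog_arm(plan=[[0,[-0.4,0.36,0],[0,0,0]],[0,[-0.8,0.7,0],[0,0,0]],[0,[-1,0.89,0],[0,0,0]],[0,[-1,0.89,0],[0,0,-0.17]],[0,[-1,0.89,0],[0,0,-0.34]],[0,[-1,0.89,0],[0,0,-0.38]],[0,[-1,0.89,0],[0,0,-0.38]]])

```text
clock: 2.48
position: [528.2, 55.8, 230.9]
ee_rot: [-0.411, 0.911, 0.0, -0.0]
contact_force: [-0.4, -0.0, -0.2]
gripper_width: 0.0
grasp_force: 0.0
```

Call:
jog_arm(plan=[[0,[0,0,0.5],[0,0,0]],[0,[0,0,1],[0,0,0]]])

```text
clock: 2.72
position: [528.7, 56.0, 130.7]
ee_rot: [-0.411, 0.912, 0.0, 0.001]
contact_force: [-0.2, 0.0, -0.3]
gripper_width: 0.1
grasp_force: 0.0
```

Call:
jog_arm(plan=[[0,[0,0,0.2],[0,0,0]],[0,[0,0,0.35],[0,0,0]],[0,[0,0,0.35],[0,0,0]]])

```text
clock: 3.1
position: [528.1, 55.7, 95.6]
ee_rot: [-0.412, 0.911, 0.0, -0.001]
contact_force: [1.0, -0.9, 0.8]
gripper_width: -0.1
grasp_force: 0.0
```

```bash
cat >> h.py <<'E'
def arc(rows,c=(538,9.5)):
    """rows: (theta deg, r, d behind the fin plane) -> jog shifts/turns from the present pose"""
    s=read_state(); x,y=s["ee_rot"][:2]; p=s["position"]; yaw=np.pi+2*np.arctan2(-x,y)
    ax=np.array([np.cos(yaw),np.sin(yaw)]); ay=np.array([ax[1],-ax[0]])
    print("pos",p.round(1),"yaw",np.degrees(yaw).round(1))
    for t,r,d in rows:
        a=np.radians(t); q=np.array(c)+r*np.array([np.cos(a),np.sin(a)])-d*np.array([-np.sin(a),np.cos(a)])-p[:2]
        dy=(t+90-np.degrees(yaw)+180)%360-180
        print(t,np.round([q@ax/100,q@ay/100],3),"turn",round(-dy/60,3))
E
python3 - <<'E'
from h import *
print(read_state()["contact_force"])
arc([(138.5,37,18)]+[(138.5+k,37,18) for k in range(8,81,8)])
E
```

```text
[ 1.00116795 -0.93000802  0.761842  ]
pos [528.1  55.7  95.6] yaw 228.6
138.5 [ 0.1  -0.01] turn 0.002
146.5 [0.154 0.012] turn -0.132
154.5 [0.209 0.026] turn -0.265
162.5 [0.266 0.032] turn -0.398
170.5 [0.324 0.03 ] turn -0.532
178.5 [0.38 0.02] turn -0.665
186.5 [0.435 0.002] turn -0.798
194.5 [ 0.486 -0.023] turn -0.932
202.5 [ 0.534 -0.055] turn -1.065
210.5 [ 0.577 -0.093] turn -1.198
218.5 [ 0.614 -0.137] turn -1.332
```

Call:
jog_arm(plan=[[0,[0.1,-0.01,0],[0,0,0]],[0,[0.154,0.012,0],[0,0,-0.132]],[0,[0.21,0.026,0],[0,0,-0.265]],[0,[0.266,0.032,0],[0,0,-0.4]],[0,[0.324,0.03,0],[0,0,-0.532]],[0,[0.38,0.02,0],[0,0,-0.665]],[0,[0.435,0,0],[0,0,-0.8]],[0,[0.486,-0.023,0],[0,0,-0.932]],[0,[0.486,-0.023,0],[0,0,-0.932]]])

```text
clock: 4.22
position: [498.3, 17.6, 97.5]
ee_rot: [0.79, -0.613, 0.001, -0.001]
contact_force: [0.0, -0.2, -0.2]
gripper_width: 0.3
grasp_force: 0.0
```

Run:
```python
from h import *
print(read_state()["contact_force"])
arc([(194.5+k,37,18) for k in range(5,32,5)])
for n in("scene","top"):
    i=get_image(n); np.savez(f"{n}1.npz",**i)
    a,b=(255,160) if n=="top" else (260,160)
    cv2.imwrite(f"pics/{n}1.png",cv2.resize(i["img"][b:b+100,a:a+120,::-1],(480,400),interpolation=cv2.INTER_CUBIC))
cv2.imwrite("pics/d1.png",cv2.resize(np.hstack([cv2.imread(f"pics/{n}1.png") for n in("top","scene")]),(800,333)))
```

```text
[ 0.03500025 -0.15946336 -0.18165453]
pos [498.3  17.6  97.5] yaw -75.6
199.5 [0.031 0.02 ] turn -0.085
204.5 [0.065 0.031] turn -0.168
209.5 [0.1   0.039] turn -0.251
214.5 [0.135 0.045] turn -0.335
219.5 [0.171 0.047] turn -0.418
224.5 [0.207 0.046] turn -0.501
```

View pics/d1.png

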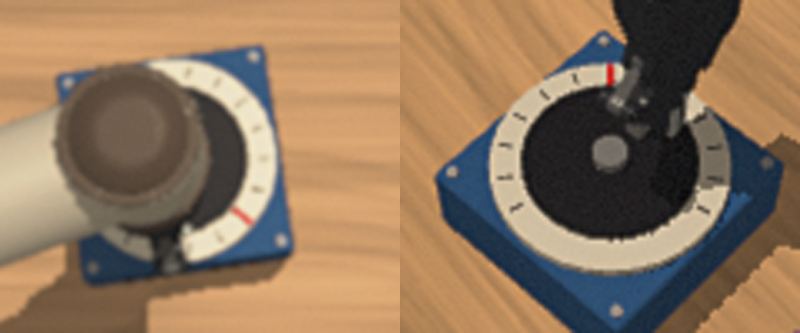

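The fin is partly hidden by the fingers, but it appears to lie ahead of them and to be moving towards the red line. I'll go on slowly to about 215°, then back off and look.

Call:
jog_arm(plan=[[0,[0.03,0.02,0],[0,0,-0.085]],[0,[0.065,0.031,0],[0,0,-0.168]],[0,[0.1,0.039,0],[0,0,-0.25]],[0,[0.135,0.045,0],[0,0,-0.335]],[0,[0.135,0.045,0],[0,0,-0.335]]])

```text
clock: 4.95
position: [497.5, 3.7, 96.7]
ee_rot: [0.885, -0.465, 0.0, -0.0]
contact_force: [0.1, 0.1, -0.2]
gripper_width: -0.2
grasp_force: 0.1
```

Call:
jog_arm(plan=[[0,[-0.15,0,0],[0,0,0]],[0,[-0.15,0,-0.5],[0,0,0]],[0,[-0.15,0,-1],[0,0,0]],[0,[-1,-0.5,-1],[0,0,0]],[0,[-1,-0.5,-1],[0,0,0]],[0,[-1,-0.5,-1],[0,0,0]]])

```text
clock: 5.7
position: [480.6, 116.7, 196.3]
ee_rot: [0.886, -0.463, -0.0, -0.0]
contact_force: [0.7, 0.3, -0.7]
gripper_width: 0.1
grasp_force: 0.0
```

```bash
cat > look.py <<'E'
from h import *; import sys
k=sys.argv[1]
for n in("scene","top"):
    i=get_image(n); np.savez(f"{n}{k}.npz",**i)
    a,b=(255,160) if n=="top" else (260,160)
    cv2.imwrite(f"pics/{n}{k}.png",cv2.resize(i["img"][b:b+100,a:a+120,::-1],(480,400),interpolation=cv2.INTER_CUBIC))
    # white line on the fin, top view and scene view
    c=np.array([536.9,9.1,0]) if n=="top" else np.array([539.5,10,0])
    for z in(83,108):
        G=grid(i,z); d=(G-c)[...,:2]; r=np.hypot(d[...,0],d[...,1])
        m=masks(i)["cream"]&(r<(54 if z==108 else 61))&(r>(22 if z==108 else 49))
        _,lab,st,ce=cv2.connectedComponentsWithStats(m.astype(np.uint8))
        for j in range(1,len(st)):
            if st[j,4]>3:
                q=d[lab==j].mean(0); print(n,z,ce[j].round(1),st[j,4],"r",np.hypot(*q).round(1),"ang",(np.degrees(np.arctan2(q[1],q[0]))%360).round(1))
cv2.imwrite(f"pics/d{k}.png",cv2.resize(np.hstack([cv2.imread(f"pics/{n}{k}.png") for n in("top","scene")]),(800,333)))
E
python3 look.py 2
```

```text
scene 83 [328.3 187.4] 10 r 55.1 ang 217.3
scene 83 [343. 193.] 5 r 60.3 ang 180.8
scene 108 [311.2 186.1] 76 r 47.2 ang 263.8
scene 108 [333.8 187.3] 90 r 44.4 ang 197.4
top 83 [306.5 195.1] 81 r 32.1 ang 0.8
top 83 [285.8 217. ] 5 r 59.9 ang 116.2
top 83 [317.6 225.8] 19 r 57.3 ang 211.2
top 83 [306.5 230. ] 8 r 60.2 ang 180.8
top 108 [313.4 218. ] 38 r 37.3 ang 211.2
```

View pics/d2.png

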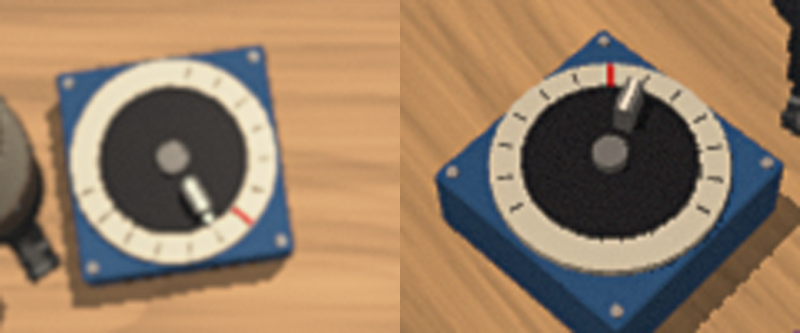

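The fin is now at about 211.2°, still short of the red line. I'll refine the red line's angle before the final push.

Run:
```python
from h import *
for n,c in(("top",[536.9,9.1]),("scene",[539.5,10])):
    i=dict(np.load(n+"2.npz")); d=grid(i,78.5)[...,:2]-c; r=np.hypot(*d.transpose(2,0,1)); a=np.degrees(np.arctan2(d[...,1],d[...,0]))%360
    I=i["img"].astype(float); w=np.clip(I[...,0]-I[...,1]-35,0,None)*((r>62)&(r<79)&(a>205)&(a<255))
    q=(d*w[...,None]).sum((0,1))/w.sum(); print(n,"red",(w>0).sum(),q.round(1),np.hypot(*q).round(1),(np.degrees(np.arctan2(q[1],q[0]))%360).round(1))
    # cream-ring ticks etc unaffected; index+fin brightness on the dial
    for z,lo,hi in((83,51,59),(108,26,48)):
        d=grid(i,z)[...,:2]-c; r=np.hypot(*d.transpose(2,0,1)); a=np.degrees(np.arctan2(d[...,1],d[...,0]))%360
        w=np.clip(I.min(-1)-90,0,None)*((r>lo)&(r<hi)&(abs(a-213)<16))
        q=(d*w[...,None]).sum((0,1))/w.sum(); print("  ",z,np.hypot(*q).round(1),(np.degrees(np.arctan2(q[1],q[0]))%360).round(1))
arc([(211.5,37,22)])
```

```text
top red 18 [-44.7 -55.1] 71.0 230.9
   83 55.0 211.3
   108 36.9 211.3
scene red 18 [-44.5 -54.9] 70.7 230.9
   83 55.0 217.2
   108 38.3 212.8
pos [480.6 114.8 196.1] yaw -55.3
211.5 [0.952 0.484] turn 0.053
```

Call:
jog_arm(plan=[[0,[0.5,0.25,0],[0,0,0.053]],[0,[0.952,0.484,0],[0,0,0.053]],[0,[0.952,0.484,0.5],[0,0,0.053]],[0,[0.952,0.484,1],[0,0,0.053]],[0,[0.952,0.484,1],[0,0,0.053]]])

```text
clock: 6.42
position: [492.5, 6.6, 93.3]
ee_rot: [0.872, -0.49, -0.003, 0.003]
contact_force: [0.8, -0.6, 0.4]
gripper_width: -0.1
grasp_force: 0.0
```

Run:
```python
from h import *
print(read_state()["contact_force"])
arc([(211.3,37,16.5),(216,37,16.5),(220,37,16.5),(224,37,16.5),(227,37,16.5),(229,37,16.5)])
```

```text
[ 0.84559272 -0.57368226  0.43137447]
pos [492.5   6.6  93.3] yaw -58.7
211.3 [ 0.047 -0.034] turn 0.0
216 [ 0.078 -0.021] turn -0.078
220 [ 0.105 -0.013] turn -0.145
224 [ 0.132 -0.006] turn -0.211
227 [ 0.153 -0.003] turn -0.261
229 [ 0.167 -0.001] turn -0.295
```

Call:
jog_arm(plan=[[0,[0.047,-0.034,-0.03],[0,0,0]],[0,[0.078,-0.021,-0.03],[0,0,-0.078]],[0,[0.105,-0.013,-0.03],[0,0,-0.145]],[0,[0.132,-0.006,-0.03],[0,0,-0.21]],[0,[0.153,-0.003,-0.03],[0,0,-0.26]],[0,[0.167,0,-0.03],[0,0,-0.295]],[0,[0.167,0,-0.03],[0,0,-0.295]]])

```text
clock: 7.3
position: [505.8, -5.1, 101.6]
ee_rot: [0.937, -0.349, 0.002, -0.001]
contact_force: [-1.9, 2.5, 1.0]
gripper_width: 0.6
grasp_force: 1.4
```

Call:
jog_arm(plan=[[0,[-0.15,0,0],[0,0,0]],[0,[-0.15,0,-0.5],[0,0,0]],[0,[-0.15,0,-1],[0,0,0]],[0,[-1,-0.9,-1],[0,0,0]],[0,[-1,-0.9,-1],[0,0,0]],[0,[-1,-0.9,-1],[0,0,0]]])

```text
clock: 8.05
position: [487.4, 131.3, 200.4]
ee_rot: [0.938, -0.346, 0.001, -0.001]
contact_force: [-0.4, 0.2, -0.5]
gripper_width: 0.1
grasp_force: 0.0
```

```bash
cat > ang.py <<'E'
from h import *; import sys
g=float(sys.argv[1])
for n,c in(("top",[536.9,9.1]),("scene",[539.5,10])):
    i=get_image(n); I=i["img"].astype(float)
    a0,b0=(255,160) if n=="top" else (260,160)
    cv2.imwrite(f"pics/{n}{sys.argv[2]}.png",cv2.resize(i["img"][b0:b0+100,a0:a0+120,::-1],(480,400),interpolation=cv2.INTER_CUBIC))
    for z,lo,hi in((83,51,59),(108,26,48),(78.5,62,79)):
        d=grid(i,z)[...,:2]-c; r=np.hypot(*d.transpose(2,0,1)); a=np.degrees(np.arctan2(d[...,1],d[...,0]))%360
        w=(np.clip(I.min(-1)-90,0,None) if z>80 else np.clip(I[...,0]-I[...,1]-35,0,None))*((r>lo)&(r<hi)&(abs(a-g)<16))
        q=(d*w[...,None]).sum((0,1))/w.sum(); print(n,z,(w>0).sum(),np.hypot(*q).round(1),(np.degrees(np.arctan2(q[1],q[0]))%360).round(1))
cv2.imwrite(f"pics/d{sys.argv[2]}.png",cv2.resize(np.hstack([cv2.imread(f"pics/{n}{sys.argv[2]}.png") for n in("top","scene")]),(800,333)))
E
python3 ang.py 228 3
```

```text
top 83 13 55.4 231.4
top 108 44 36.5 231.2
top 78.5 18 71.2 230.9
scene 83 12 54.5 231.1
scene 108 47 38.6 228.8
scene 78.5 9 75.1 230.9
```

View pics/d3.png

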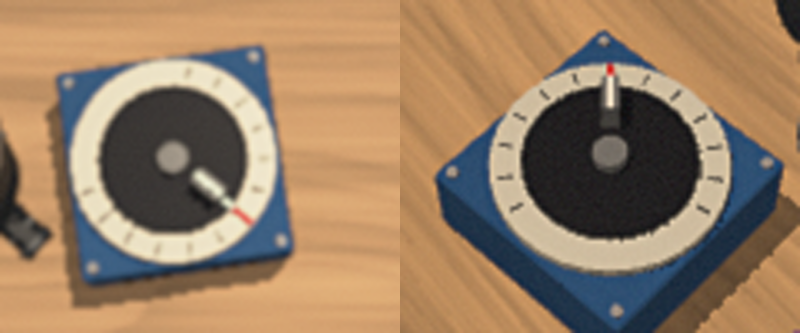

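Both views show the mark on the red line, to within about 0.5°. Next is the button.

```bash
cat > goto.py <<'E'
from h import *
s=read_state(); x,y=s["ee_rot"][:2]; yaw=np.pi+2*np.arctan2(-x,y); q=np.array([477.3,273.5])-s["position"][:2]
print(s["position"],q,(q@[np.cos(yaw),np.sin(yaw)]).round(1),(q@[np.sin(yaw),-np.cos(yaw)]).round(1))
E
python3 goto.py
```

```text
[487.08761532 128.3862194  199.79926233] [ -9.78761532 145.1137806 ] -102.1 -103.6
```

Call:
jog_arm(plan=[[0,[-0.4,-0.4,0],[0,0,0]],[0,[-0.8,-0.8,0],[0,0,0]],[0,[-1,-1,0.4],[0,0,0]],[0,[-1,-1,0.8],[0,0,0]],[0,[-1,-1,1],[0,0,0]],[0,[-1,-1,1],[0,0,0]],[0,[-1,-1,1],[0,0,0]]])

```text
clock: 9.02
position: [478.2, 268.5, 100.5]
ee_rot: [0.937, -0.349, 0.001, -0.001]
contact_force: [-0.2, -0.5, 0.3]
gripper_width: 0.2
grasp_force: 0.0
```

```bash
python3 goto.py
```

```text
[478.22681687 268.5032447  100.50673957] [-0.92681687  4.9967553 ] -4.0 -3.2
```

Call:
jog_arm(plan=[[0,[-0.04,-0.03,0.4],[0,0,0]],[0,[-0.04,-0.03,0.7],[0,0,0]],[0,[-0.04,-0.03,0.76],[0,0,0]],[0,[-0.04,-0.03,0.79],[0,0,0]],[0,[-0.04,-0.03,0.82],[0,0,0]],[0,[-0.04,-0.03,0.84],[0,0,0]],[0,[-0.04,-0.03,0.84],[0,0,0]]])

```text
clock: 9.9
position: [477.1, 274.1, 16.3]
ee_rot: [0.937, -0.349, 0.001, -0.001]
contact_force: [0.0, -1.8, 4.9]
gripper_width: 0.1
grasp_force: 2.3
```

Contact is made at 4.9 N with the button nearly at the bottom. I'll press slightly further, hold, then lift.

Call:
jog_arm(plan=[[0,[0,0,0.01],[0,0,0]],[0,[0,0,0.02],[0,0,0]],[0,[0,0,0.02],[0,0,0]],[0,[0,0,0.02],[0,0,0]]])

```text
clock: 10.4
position: [477.1, 274.2, 15.9]
ee_rot: [0.937, -0.348, 0.001, -0.001]
contact_force: [-2.3, -3.5, 15.8]
gripper_width: 0.2
grasp_force: 8.3
```

Call:
jog_arm(plan=[[0,[0,0,-0.1],[0,0,0]],[0,[0,0,-0.5],[0,0,0]],[0,[0,0,-1],[0,0,0]],[0,[0,0,-1],[0,0,0]],[0,[0,0,-1],[0,0,0]]])

```text
clock: 11.02
position: [475.5, 273.5, 112.7]
ee_rot: [0.937, -0.349, -0.001, 0.0]
contact_force: [-0.8, 0.0, -0.5]
gripper_width: -0.2
grasp_force: 0.0
```

```bash
python3 ang.py 231 4; python3 -c "
from h import *
print(read_state()['clock'])
cv2.imwrite('pics/e.png',get_image('scene')['img'][...,::-1])"
```

```text
top 83 16 55.4 232.0
top 108 44 36.5 231.2
top 78.5 18 71.2 230.9
scene 83 12 54.5 231.1
scene 108 47 38.6 230.9
scene 78.5 9 75.1 230.9
11.125
```

View pics/e.png

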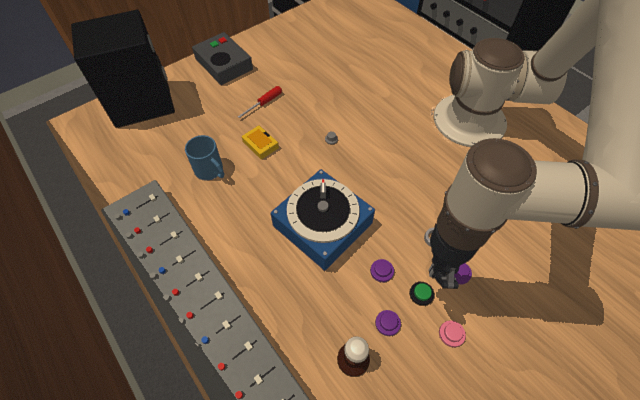

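The mark is on the red line at about (323,183), the button at (422,293) is back up, every loose thing I can see is in place, and the arm is clear. I'm handing it in.

```bash
python3 -c "
from bench import *
print(job_done())"
```

```text
the job is handed in; nothing more can be done
None
```

I pushed the dial until its mark was on the red line (within about 0.5° by camera), then pressed the green button fully and let it come back up, and handed the job in at about 11 s; no verdict was returned.

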